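# Load the texture analyser's probe rack in order of use

## Robot

A 6-joint arm with a two-finger parallel gripper is mounted at the origin on a cart in front of the work surface, level with it; the furniture and walls round the work are solid. World frame = base frame: x ahead of the robot, y to its left, z up, the work surface at z = 0. Lengths are in m, angles in rad, forces in N, time in s.
With the tool pointing down it reaches from about 0.35 to 0.85 m from the base axis. Payload 8.1 kg.
Tool frame: the origin (TCP) lies between the finger pads; the fingertips stand 11 mm ahead of it and the grasp point (between the pads) lies 8 mm behind it (tips_ahead is the z of the fingertips in the tool frame, in m); z points along the fingers, y is the line along which they close (so a half turn about z gives the same grasp; the last joint's range is limited). The gripper opens to 93 mm and grips with 3 to 60 N. Pads are 15 mm wide; open, the fingers measure 128 mm over their backs; the gripper's body (75 mm by 188 mm) begins 65 mm behind the grasp point.
Start: joints at [1.125, 0.13, 1.488, -0, 1.523, -0.085], TCP at [0.212, 0.561, 0.23] pointing down, gripper open.
Joint ranges: [-2.96, 2.96], [-0.89, 2.26], [0.02, 2.5], [-1.34, 4.48], [0, 2.73], [-2.66, 2.66]. Speed limits (rad/s): [2.39, 2.39, 2.79, 3.14, 3.14, 3.14].

## Interface

Orientations are given as a rotation vector (axis times angle).
In Python, from plant import read_state, read_camera, close_job, tips_ahead gives the robot as it stands. The module is installed in compiled form; this text tells all that it offers.
- The arm moves only by the tool move_arm, never from a script. Its argument "plan" is a list of rows, each a list of 7 numbers: the turn, a rotation vector about the tool's x, y, z in units of 6 degrees (1.0 is 6 degrees), then the shift along the tool's x, y, z in units of 25 mm (1.0 is 25 mm), then the finger opening in mm, from 0 to 93. A call has exactly 10 rows; each row shifts and turns the commanded pose from where the row before left it, along the tool's axes as they then stand; what a row does not reach is not made up. A row lasts 1/10 s, in which the tool goes at most 50 mm and 8.59 degrees, less where a joint would pass 70% of its speed; a pose out of reach is approached as far as the arm can. A call is refused whole if a number of a shift passes 1 or a number of a turn 1, either way. A call with a gripper value outside its range is refused whole. The fingers move at their own pace and stop on an object; "force" is the grip in N (left out, the last holds). Time passes only in rows, so rows that do not move let the fingers close, or fill a call up. It gives the time, the measured TCP pose, the force, the opening and the grip force at its end, in the units of the state.
- read_state(): the state, without advancing time (a new reading comes with each control period).
- read_camera(name): name is "side" or "top" or "wrist"; returns a dict with "frame" (480x640x3 uint8, red, green, blue), "z_map" (480x640 float32, m along the optical axis (not along the pixel's ray), 0 where there is no reading), "fx", "fy", "cx", "cy" (pixels), "distortion" ([k1, k2, p1, p2, k3] as OpenCV has them; the pictures are not rectified), "rvec" (rotation vector, rad) and "tvec" (3), from world to camera coordinates, as OpenCV has them. Camera axes: x right, y down, z forward; pixel columns grow to the right and rows downward; lengths in m; the calibration is good to about 2 mm. A picture is of the moment at which its call begins.
- close_job(): hands the job in; it is judged then, once.
The state is a dict: "t": time; "q": joint angles; "dq": joint speeds; "joint_torque": joint torques, N m; "tool_pos": TCP position; "orientation": TCP orientation; "force": force on the tool from outside, world axes, zero at the start; "wrist_torque": the same for the moment, N m; "opening": finger opening in m; "gripper_force": force on a finger pad.
Only numpy, scipy, OpenCV 4.12 (cv2) and the standard library are available. Lean on these libraries where they do the work, as an engineer would, in place of code of your own. Each camera call takes 0.05 s, during which the arm holds its last target. There are 200 camera calls.

## Task

The four texture-test probes have dried: move them from the blue drying rack into the grey storage rack, in the order in which they will be used, counted from the end with the wire handle: cone, ball, wide platen, cylinder. Put the platen in last, because its disc reaches over its neighbours, and set every probe down gently, upright and with its collar fully down on the rack. Leave the apple and the petri dishes where they are.

Things in the scene. Friction and masses are not known exactly. Their poses are not given: they have to be found in the camera images.
- cone_grip (a point): Cone probe, metal, loose. Its 12 mm shank, 36 mm long, stands in a rack hole; the underside of its 32 mm collar (8 mm high) rests on the rack top. Head: 36 mm wide band from 22 to 40 mm above that underside, then a cone with its point at 74 mm. The point is on the axis mid-band, 31 mm above the underside: grip here. z points up the probe.
- ball_grip (a point): Ball probe, metal, loose; shank and collar like the cone's. Head: a ball 32 mm across, its top 50 mm above the collar's underside. The point is the ball's centre, 34 mm above the collar's underside: grip here. z points up the probe. At the start the four probes stand in any order in a fixed blue drying rack, 66 x 256 mm, top 45 mm above the worktop, holes in a row 64 mm apart.
- platen_grip (a point): Platen probe, metal, loose, the widest, on a long neck; shank and collar like the cone's. Head: flat disc 64 mm across, 12 mm thick, its underside 60 mm above the collar's underside. The point is the disc's middle, 66 mm above the collar's underside: grip here. z points up the probe. In its place the disc overhangs the heads of both neighbours, 10 mm above them.
- cylinder_grip (a point): Cylinder probe, metal, loose; shank and collar like the cone's. Head: plain flat-topped cylinder 46 mm across, from 22 to 50 mm above the collar's underside. The point is the middle of the head, 36 mm above the collar's underside: grip here. z points up the probe.
- socket_1 (a point): Grey storage rack, socket next to the wire handle; the point is the centre of its mouth, 45 mm above the worktop, z up, y along the row towards the handle. Through hole 21 mm across with a countersink 29 mm wide at the mouth. The rack is a fixed block 62 x 186 mm with four sockets in a row 42 mm apart; it may stand at any yaw.
- socket_2 (a point): Second socket of the grey storage rack from the handle, like the first.
- socket_3 (a point): Third socket of the grey storage rack from the handle, like the first.
- socket_4 (a point): Fourth socket of the grey storage rack, farthest from the handle, like the first.
- apple_center (a point): Bystander: an apple, about 68 mm, standing loose on the worktop behind the racks; the point is its middle. It is to stay where it is.
- petri: Bystander: a short stack of petri dishes, about 90 mm across and 32 mm high, loose on the worktop behind the racks; origin at the centre of its underside. It is to stay where it is.
Things that resemble listed ones, but are neither listed nor needed, are in the scene too. What is shaped like the part that bears ball_grip but green or purple is not meant.

How it is judged:
On the way:
1. cone, ball and cylinder stand in their sockets while the platen is not yet at its own (horizontal distance between cone_grip and socket_1 below 0.008 m and z of cone_grip in the frame of socket_1 between 0.027 and 0.035 m and angle between each of cone_grip, ball_grip, cylinder_grip's own z axis and vertical below 0.1 rad and horizontal distance between ball_grip and socket_2 below 0.008 m and z of ball_grip in the frame of socket_2 between 0.03 and 0.038 m and horizontal distance between cylinder_grip and socket_4 below 0.008 m and z of cylinder_grip in the frame of socket_4 between 0.032 and 0.04 m and horizontal distance between platen_grip and socket_3 above 0.03 m), for 0.2 s.
At the end, for the whole second after the job is handed in: Cone, ball, platen and cylinder stand in sockets 1, 2, 3 and 4 from the handle: each within 8 mm of its socket's axis, collar down on the rack within 4 mm, within 0.1 rad of upright, released and at rest (below 20 mm/s) (horizontal distance between cone_grip and socket_1 below 0.008 m and z of cone_grip in the frame of socket_1 between 0.027 and 0.035 m and angle between each of cone_grip, ball_grip, platen_grip, cylinder_grip's own z axis and vertical below 0.1 rad and horizontal distance between ball_grip and socket_2 below 0.008 m and z of ball_grip in the frame of socket_2 between 0.03 and 0.038 m and horizontal distance between platen_grip and socket_3 below 0.008 m and z of platen_grip in the frame of socket_3 between 0.062 and 0.07 m and horizontal distance between cylinder_grip and socket_4 below 0.008 m and z of cylinder_grip in the frame of socket_4 between 0.032 and 0.04 m and linear speed of each of cone, ball, platen, cylinder below 0.02 m/s); the robot touches nothing.
It fails at once if the apple or the petri dishes are pushed more than 30 mm (distance of any of apple_center, petri from where it was at the start of the episode above 0.03 m).
It fails at once if a probe is slammed or pressed hard into the storage rack (contact force above 60 N) (contact force between any of cone, ball, platen, cylinder and storage_rack above 60 N).
It fails at once if a probe is dropped into its socket: it moves there faster than 0.65 m/s (a fall of about 20 mm) while its collar is less than 40 mm above the rack ((horizontal distance between cone_grip and socket_1 below 0.02 m and z of cone_grip in the frame of socket_1 below 0.071 m and linear speed of cone above 0.65 m/s) or (horizontal distance between ball_grip and socket_2 below 0.02 m and z of ball_grip in the frame of socket_2 below 0.074 m and linear speed of ball above 0.65 m/s) or (horizontal distance between platen_grip and socket_3 below 0.02 m and z of platen_grip in the frame of socket_3 below 0.106 m and linear speed of platen above 0.65 m/s) or (horizontal distance between cylinder_grip and socket_4 below 0.02 m and z of cylinder_grip in the frame of socket_4 below 0.076 m and linear speed of cylinder above 0.65 m/s)).
It also fails if it takes over 102 s, if anything falls off the work surface, if the arm or the gripper's body presses on something with over 40 N, if the wrist force passes 120 N, or if a joint passes its speed limit or range.

## Working session

There is one attempt and no reset: what is moved stays moved. The work goes in short steps, Python scripts to look and compute and a tool call to move; the robot and the scene stay as the last step left them, time stands still between calls to the robot, and variables do not carry over. Pictures are saved under pics/ and viewed, at most 14 in all, crops included, and the job is handed in when it is done.

Besides the shell and the picture viewer there is one more tool, called after "Request:" as name(argument=value, ...), one argument or row to a line, values as JSON. move_arm: Moves the arm, as the interface text tells. Its arguments: {"type":"object","properties":{"plan":{"type":"array","items":{"type":"array","items":{"type":"number"}}},"force":{"type":"number"}},"required":["plan"]}

```bash
mkdir -p pics
cat > h.py <<'E'
import numpy as np, cv2
from scipy.spatial.transform import Rotation as R
from plant import read_state, read_camera, close_job, tips_ahead
def cam(n):
    c=read_camera(n); c['K']=np.array([[c['fx'],0,c['cx']],[0,c['fy'],c['cy']],[0,0,1.]]); c['d']=np.array(c['distortion'],float)
    c['Rm']=R.from_rotvec(np.ravel(c['rvec'])).as_matrix(); c['t']=np.ravel(c['tvec']); return c
def rays(c,uv):
    p=cv2.undistortPoints(np.array(uv,float).reshape(-1,1,2),c['K'],c['d']).reshape(-1,2)
    return np.c_[p,np.ones(len(p))]
def onplane(c,uv,z):
    o=-c['Rm'].T@c['t']; d=rays(c,uv)@c['Rm']; return o+d*((z-o[2])/d[:,2])[:,None]
def bydepth(c,uv):
    uv=np.array(uv,int).reshape(-1,2); zz=c['z_map'][uv[:,1],uv[:,0]]
    return (rays(c,uv)*zz[:,None]-c['t'])@c['Rm']
def save(c,n): cv2.imwrite(n,c['frame'][:,:,::-1])
E
python3 - <<'E'
from h import *
print(read_state(), tips_ahead)
for n in('top','side'):
    c=cam(n); save(c,f'pics/{n}0.png'); print(n,c['K'].tolist(),c['d'],-c['Rm'].T@c['t'],c['Rm'].round(2).tolist())
E
```

```text
{'t': 0.0, 'q': array([ 1.12461920e+00,  1.31148028e-01,  1.48922338e+00,  4.03507874e-06,
        1.52299695e+00, -8.54467215e-02]), 'dq': array([ 0.00031784, -0.0011203 , -0.00051989,  0.00040017, -0.00140272,
       -0.00139979]), 'joint_torque': array([-1.57459912e-03, -5.59832847e+01, -4.91763747e+01,  7.68379122e-02,
        3.53892089e-02, -2.28746203e-04]), 'tool_pos': array([0.2115514 , 0.56090716, 0.22862597]), 'orientation': array([-5.63482464e-01, -3.09016660e+00,  2.68923552e-03]), 'force': array([ 0.39557439,  0.25380447, -0.68258315]), 'wrist_torque': array([-0.01864077, -0.00527083,  0.02849144]), 'gripper_force': 0.0, 'opening': 0.09282806306177178} 0.011
top [[472.55041286568115, 0.0, 319.77750067976143], [0.0, 472.55041286568115, 245.0530706589476], [0.0, 0.0, 1.0]] [-0.12687527  0.          0.          0.          0.        ] [ 0.44564648 -0.01121076  1.07087548] [[-0.01, -1.0, -0.02], [-0.99, 0.01, -0.17], [0.17, 0.02, -0.98]]
side [[552.2219100703007, 0.0, 324.70271619382623], [0.0, 552.2219100703007, 244.29595756662917], [0.0, 0.0, 1.0]] [0.01410954 0.         0.         0.         0.        ] [ 0.35938804 -0.83269495  0.63218084] [[0.95, -0.3, -0.01], [-0.17, -0.51, -0.84], [0.24, 0.81, -0.54]]
```

View pics/top0.png

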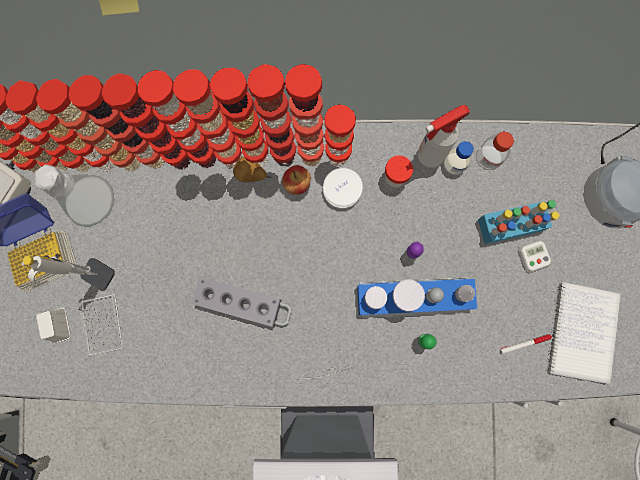

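View pics/side0.png

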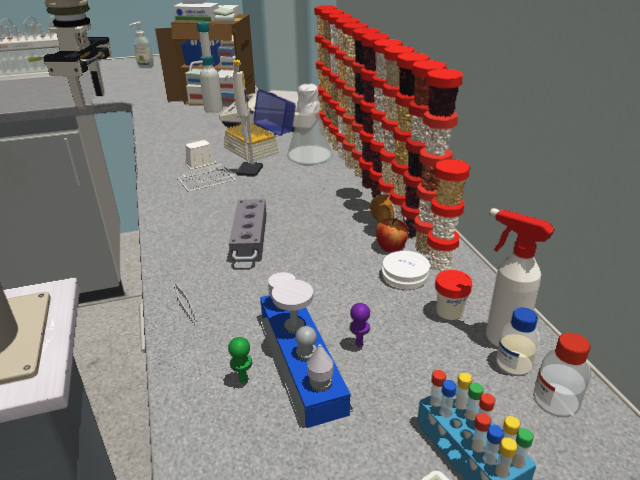

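The top view shows the blue rack with the cylinder (376,297), platen (409,295), ball (435,296) and cone (465,294). The grey rack's sockets are at (264,308), (246,303), (228,299) and (209,294), counted from the handle at (285,315). The side view agrees.

Possible mix-ups for the ball are the green knob (428,341) and the purple knob (415,250). I choose the grey ball in the blue rack at (435,296).

Run:
```python
from h import *
c=cam('top'); f=c['frame']; hsv=cv2.cvtColor(f,cv2.COLOR_RGB2HSV); 
cv2.imwrite('pics/crop1.png',cv2.resize(f[230:360,180:500,::-1],None,fx=2.5,fy=2.5,interpolation=cv2.INTER_CUBIC))
# sockets: countersink mouth blobs
for u,v in[(264,308),(246,303),(228,299),(209,294)]:
    roi=cv2.cvtColor(f,cv2.COLOR_RGB2GRAY)[v-10:v+11,u-10:u+11]
    m=((roi<70)*255).astype(np.uint8); n,l,s,ce=cv2.connectedComponentsWithStats(m)
    i=1+np.argmax(s[1:,4]); uv=ce[i]+[u-10,v-10]; print('sock',uv.round(1),s[i],onplane(c,uv,.045).round(4))
blue=cv2.inRange(hsv,(105,120,60),(125,255,255)); blue[:260]=0;blue[330:]=0;blue[:,:340]=0
k=cv2.findContours(blue,cv2.RETR_EXTERNAL,cv2.CHAIN_APPROX_NONE)[0]; k=max(k,key=cv2.contourArea); print('blue',cv2.minAreaRect(k)); print(onplane(c,cv2.boxPoints(cv2.minAreaRect(k)),.045).round(3))
# rack top by depth, probes by height
yy,xx=np.mgrid[230:360,180:500]; P=bydepth(c,np.c_[xx.ravel(),yy.ravel()]).reshape(yy.shape+(3,))
rk=((P[...,2]>.035)&(P[...,2]<.055)&(P[...,1]>.05)).astype(np.uint8)
k=max(cv2.findContours(rk,cv2.RETR_EXTERNAL,cv2.CHAIN_APPROX_NONE)[0],key=cv2.contourArea); r=cv2.minAreaRect(k); bp=cv2.boxPoints(r)+[180,230]; print('rack',r,onplane(c,bp,.045).round(3))
m=((P[...,2]>.07)).astype(np.uint8); n,l,s,ce=cv2.connectedComponentsWithStats(m)
for i in range(1,n):
    if s[i,4]>8: q=P[l==i]; print(s[i],ce[i]+[180,230],'zmax',q[:,2].max(), 'med',np.median(q,0).round(3))
```

```text
sock [260.  307.3] [ 5  7  4  6 11] [[0.4893 0.1383 0.045 ]]
sock [242.2 302.8] [ 5  7  5  8 20] [[0.4991 0.1775 0.045 ]]
sock [224.1 297.9] [ 4  6  7  8 27] [[0.5098 0.2177 0.045 ]]
sock [206.9 292.6] [ 6  5  6  9 28] [[0.5214 0.2564 0.045 ]]
blue ((416.70928955078125, 296.394775390625), (30.727088928222656, 117.91400909423828), 87.27368927001953)
[[ 0.539 -0.073  0.045]
 [ 0.548 -0.332  0.045]
 [ 0.481 -0.332  0.045]
 [ 0.473 -0.075  0.045]]
rack ((55.590606689453125, 70.92155456542969), (85.32996368408203, 29.05274200439453), 15.422160148620605) [[0.497 0.292 0.045]
 [0.559 0.277 0.045]
 [0.509 0.094 0.045]
 [0.448 0.11  0.045]]
[315   0   5   4  16] [497.1875 231.1875] zmax 0.09696238487926881 med [ 0.646 -0.377  0.078]
[229  12  15  14 168] [416.10714286 248.82142857] zmax 0.09013300593205979 med [ 0.608 -0.197  0.083]
[213  49  31  32 798] [408.19548872 294.63408521] zmax 1.0708754776182996 med [ 0.509 -0.171  0.119]
[277  55  18  17 254] [465.62992126 293.11811024] zmax 1.0708754776182996 med [ 0.512 -0.294  0.096]
[184  56  23  23 409] [375.27139364 296.95843521] zmax 1.0708754776182996 med [ 0.507 -0.106  0.097]
[248  57  16  16 193] [435.58031088 294.31606218] zmax 1.0708754776182996 med [ 0.511 -0.233  0.092]
[241 104  16  15 183] [428.54644809 341.3442623 ] zmax 0.08958434250357811 med [ 0.415 -0.216  0.083]
```

View pics/crop1.png

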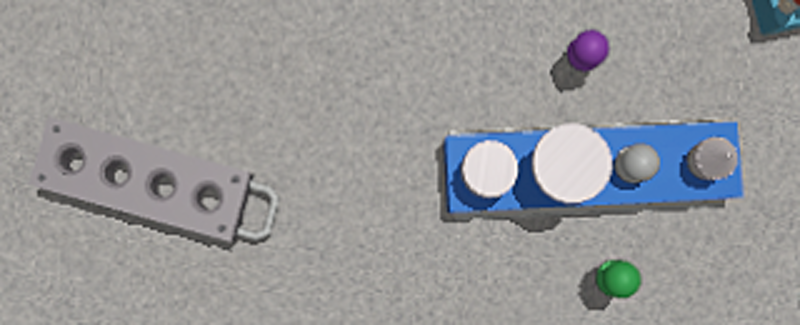

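The crop confirms it: the heads from left to right are cylinder, platen, grey ball and cone. In the crop, the grey rack's handle is at (262,212), next to socket 1 at (208,196). The heads are 64 mm apart, and the rack measures 64 x 189 mm, which fits the description.

```bash
cat >> h.py <<'E'
def go(target,yaw,n):
    """remaining way to TCP target and yaw of tool y (deg), as n equal rows in tool units"""
    s=read_state(); M=R.from_rotvec(s['orientation']).as_matrix(); a=np.arctan2(M[1,1],M[0,1]); w=np.deg2rad(yaw)-a
    D=np.array(target)-s['tool_pos']; tilt=M.T@np.cross(M[:,2],[0,0,-1]); out=[]
    for i in range(n):
        b=a+w*i/n; T=np.array([[-np.sin(b),np.cos(b),0],[np.cos(b),np.sin(b),0],[0,0,-1]]); out.append((T@D/n/.025).round(2).tolist())
    print('t',round(s['t'],2),'pos',s['tool_pos'].round(4),'yaw',np.rad2deg(a).round(2),'tilt units xy',(np.rad2deg(tilt)/6).round(3),'turn/row',(-np.rad2deg(w)/6/n).round(3)); print(out)
E
python3 -c "
from h import *
go([.50,.195,.28],-15,15)"
```

```text
t 0.15 pos [0.2116 0.561  0.2288] yaw 69.32 tilt units xy [-0.013 -0.001  0.   ] turn/row 0.937
[[-1.06, -0.64, -0.14], [-1.12, -0.53, -0.14], [-1.17, -0.42, -0.14], [-1.2, -0.31, -0.14], [-1.23, -0.19, -0.14], [-1.24, -0.06, -0.14], [-1.24, 0.06, -0.14], [-1.23, 0.18, -0.14], [-1.21, 0.3, -0.14], [-1.17, 0.41, -0.14], [-1.12, 0.53, -0.14], [-1.07, 0.64, -0.14], [-1.0, 0.74, -0.14], [-0.92, 0.83, -0.14], [-0.84, 0.92, -0.14]]
```

Request:
move_arm(
  plan=[
    [0,0,0.94,-0.85,-0.5,-0.14,93],
    [0,0,0.94,-0.9,-0.43,-0.14,93],
    [0,0,0.94,-0.95,-0.34,-0.14,93],
    [0,0,0.94,-0.97,-0.25,-0.14,93],
    [0,0,0.94,-1,-0.15,-0.14,93],
    [0,0,0.94,-1,-0.05,-0.14,93],
    [0,0,0.94,-1,0.05,-0.14,93],
    [0,0,0.94,-1,0.15,-0.14,93],
    [0,0,0.94,-1,0.24,-0.14,93],
    [0,0,0.94,-0.95,0.33,-0.14,93],
  ],
  force=25,
)

```text
t: 1.15
tool_pos: [0.3676, 0.3629, 0.2645]
orientation: [-1.962, -2.453, 0.001]
force: [0.1, -0.4, -0.3]
opening: 0.0928
gripper_force: 0.0
```

```bash
python3 -c "
from h import *
go([.50,.195,.28],-15,8)"
```

```text
t 1.15 pos [0.3676 0.3629 0.2645] yaw 12.7 tilt units xy [-0.004  0.002  0.   ] turn/row 0.577
[[-0.96, 0.46, -0.08], [-0.93, 0.52, -0.08], [-0.9, 0.57, -0.08], [-0.87, 0.63, -0.08], [-0.83, 0.68, -0.08], [-0.78, 0.73, -0.08], [-0.74, 0.77, -0.08], [-0.69, 0.82, -0.08]]
```

Request:
move_arm(
  plan=[
    [0,0,0.58,-0.96,0.46,-0.08,93],
    [0,0,0.58,-0.93,0.52,-0.08,93],
    [0,0,0.58,-0.9,0.57,-0.08,93],
    [0,0,0.58,-0.87,0.63,-0.08,93],
    [0,0,0.58,-0.83,0.68,-0.08,93],
    [0,0,0.58,-0.78,0.73,-0.08,93],
    [0,0,0.58,-0.74,0.77,-0.08,93],
    [0,0,0.55,-0.69,0.82,-0.08,93],
    [0,0,0,0,0,0,93],
    [0,0,0,0,0,0,93],
  ],
)

```text
t: 2.15
tool_pos: [0.5001, 0.1961, 0.2803]
orientation: [-2.488, -1.917, 0.001]
force: [0.3, -0.3, -0.5]
opening: 0.0929
gripper_force: 0.0
```

Run:
```python
from h import *
go([.50,.195,.28],-15,1)
c=cam('wrist'); save(c,'pics/w1.png'); print(-c['Rm'].T@c['t'],c['Rm'].round(2).tolist(),c['fx'])
for p in [(.4867,.132),(.4977,.173),(.5088,.2135),(.5198,.254)]:
    print(cv2.projectPoints(np.array([[*p,.045]]),np.ravel(c['rvec']),c['t'],c['K'],c['d'])[0].ravel())
```

```text
t 2.15 pos [0.5001 0.1961 0.2803] yaw -14.77 tilt units xy [-0.008  0.001 -0.   ] turn/row 0.039
[[-0.04, 0.01, 0.01]]
[0.51878298 0.26593184 0.43507965] [[0.97, -0.25, -0.0], [-0.24, -0.93, 0.26], [-0.07, -0.25, -0.97]] 363.4107728073354
[317.6593811 268.3118286]
[317.96919505 231.9757214 ]
[318.49901069 194.04619353]
[318.96012877 154.14208251]
```

View pics/w1.png

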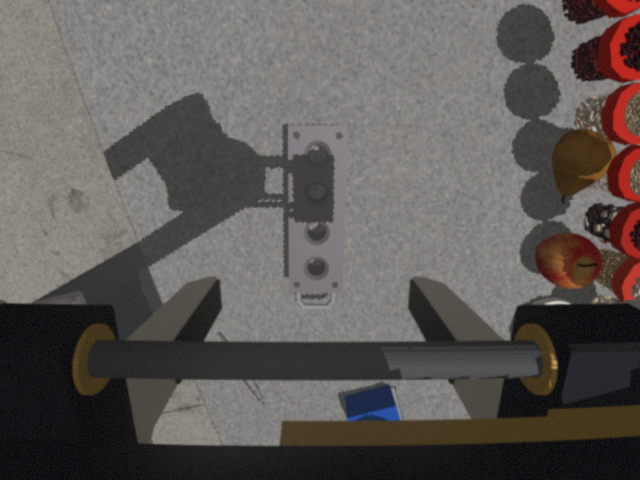

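The wrist view shows the grey rack's sockets at (316,267), (317,232), (317,191) and (317,152). That is within 2 px of where the top-view estimate puts them. I'll refine with one depth measurement.

Run:
```python
from h import *
c=cam('wrist'); yy,xx=np.mgrid[100:310,250:380]; P=bydepth(c,np.c_[xx.ravel(),yy.ravel()]).reshape(yy.shape+(3,))
m=((P[...,2]>.035)&(P[...,2]<.055)).astype(np.uint8)
m=cv2.morphologyEx(m,cv2.MORPH_OPEN,np.ones((9,9)))
print('ztop',np.median(P[...,2][m>0]))
k=max(cv2.findContours(m,cv2.RETR_EXTERNAL,cv2.CHAIN_APPROX_NONE)[0],key=cv2.contourArea); r=cv2.minAreaRect(k); print(r)
w=onplane(c,cv2.boxPoints(r)+[250,100],.045); print(w.round(4)); ctr=w.mean(0); d=[np.linalg.norm(w[0]-w[1]),np.linalg.norm(w[1]-w[2])];print(d)
e=(w[1]-w[2]) if d[1]>d[0] else (w[0]-w[1]); e/=np.linalg.norm(e); e*=-np.sign(e[1]); print('ctr',ctr,'dir',e,'perp yaw',np.rad2deg(np.arctan2(e[0],-e[1])))
for s in(63,21,-21,-63): print((ctr+e*s/1000).round(4))
# hole blobs (z below the top) in depth
h=((P[...,2]<.03)).astype(np.uint8)
f=np.zeros_like(m); cv2.drawContours(f,[k],-1,1,-1); n,l,s,ce=cv2.connectedComponentsWithStats(h*f)
for i in range(1,n):
    if s[i,4]>30: print(s[i],ce[i]+[250,100],onplane(c,ce[i]+[250,100],.045).round(4))
```

```text
ztop 0.04463774128414491
((67.99999237060547, 108.99998474121094), (59.99999237060547, 167.99996948242188), -0.0)
[[0.4456 0.1119 0.045 ]
 [0.4959 0.2911 0.045 ]
 [0.5557 0.2755 0.045 ]
 [0.5129 0.0944 0.045 ]]
[np.float64(0.18617504850228342), np.float64(0.061781172535927825)]
ctr [0.50253645 0.19322683 0.045     ] dir [-0.27016335 -0.9628145   0.        ] perp yaw -15.673987101605368
[0.4855 0.1326 0.045 ]
[0.4969 0.173  0.045 ]
[0.5082 0.2134 0.045 ]
[0.5196 0.2539 0.045 ]
[ 58  45  20  20 293] [317.63822526 154.26962457] [[0.518  0.2548 0.045 ]]
[ 58  85  19  18 258] [317.01937984 193.3875969 ] [[0.5071 0.2151 0.045 ]]
[ 58 123  18  16 218] [316.44954128 230.59174312] [[0.4962 0.1755 0.045 ]]
[ 58 159  17  15 182] [316.16483516 265.79120879] [[0.4856 0.1359 0.045 ]]
```

```bash
python3 -c "
from h import *
go([.512,-.26,.27],1.9,20)"
```

```text
t 2.25 pos [0.4996 0.197  0.2804] yaw -14.67 tilt units xy [-0.006 -0.     0.   ] turn/row -0.138
[[-0.88, 0.26, 0.02], [-0.88, 0.24, 0.02], [-0.88, 0.23, 0.02], [-0.89, 0.22, 0.02], [-0.89, 0.2, 0.02], [-0.89, 0.19, 0.02], [-0.9, 0.18, 0.02], [-0.9, 0.17, 0.02], [-0.9, 0.15, 0.02], [-0.9, 0.14, 0.02], [-0.91, 0.13, 0.02], [-0.91, 0.11, 0.02], [-0.91, 0.1, 0.02], [-0.91, 0.09, 0.02], [-0.91, 0.07, 0.02], [-0.91, 0.06, 0.02], [-0.91, 0.05, 0.02], [-0.91, 0.03, 0.02], [-0.91, 0.02, 0.02], [-0.91, 0.01, 0.02]]
```

Request:
move_arm(
  plan=[
    [0,0,-0.14,-0.88,0.26,0.02,93],
    [0,0,-0.14,-0.88,0.24,0.02,93],
    [0,0,-0.14,-0.88,0.23,0.02,93],
    [0,0,-0.14,-0.89,0.22,0.02,93],
    [0,0,-0.14,-0.89,0.2,0.02,93],
    [0,0,-0.14,-0.89,0.19,0.02,93],
    [0,0,-0.14,-0.9,0.18,0.02,93],
    [0,0,-0.14,-0.9,0.17,0.02,93],
    [0,0,-0.14,-0.9,0.15,0.02,93],
    [0,0,-0.14,-0.9,0.14,0.02,93],
  ],
)

```text
t: 3.25
tool_pos: [0.5061, -0.0316, 0.2756]
orientation: [-2.338, -2.099, -0.0]
force: [0.7, -0.0, -0.0]
opening: 0.0928
gripper_force: 0.0
```

Request:
move_arm(
  plan=[
    [0,0,-0.14,-0.91,0.13,0.02,93],
    [0,0,-0.14,-0.91,0.11,0.02,93],
    [0,0,-0.14,-0.91,0.1,0.02,93],
    [0,0,-0.14,-0.91,0.09,0.02,93],
    [0,0,-0.14,-0.91,0.07,0.02,93],
    [0,0,-0.14,-0.91,0.06,0.02,93],
    [0,0,-0.14,-0.91,0.05,0.02,93],
    [0,0,-0.14,-0.91,0.03,0.02,93],
    [0,0,-0.14,-0.91,0.02,0.02,93],
    [0,0,-0.14,-0.91,0.01,0.02,93],
  ],
)

```text
t: 4.25
tool_pos: [0.5132, -0.2597, 0.2705]
orientation: [-2.178, -2.264, -0.0]
force: [1.0, -0.2, -0.1]
opening: 0.093
gripper_force: 0.0
```

Run:
```python
from h import *
c=cam('wrist'); save(c,'pics/w2.png')
yy,xx=np.mgrid[60:330,200:440]; P=bydepth(c,np.c_[xx.ravel(),yy.ravel()]).reshape(yy.shape+(3,))
m=((P[...,2]>.035)&(P[...,2]<.055)).astype(np.uint8); q=P[m>0]; print(len(q),q.min(0).round(3),q.max(0).round(3))
for n_,p in dict(cyl=(.507,-.107),pla=(.509,-.171),ball=(.511,-.235),cone=(.513,-.299)).items():
    s=(np.hypot(P[...,0]-p[0],P[...,1]-p[1])<.034)&(P[...,2]>.05)&(P[...,2]<.13); q=P[s]
    if len(q): print(n_,len(q),'zmax',q[:,2].max().round(4),'mid',((np.percentile(q,1,0)+np.percentile(q,99,0))/2).round(4),'ext',np.ptp(q,0).round(3), 'top',np.median(q[q[:,2]>q[:,2].max()-.005],0).round(4))
go([.512,-.298,.20],1.9,8)
```

```text
7033 [ 0.406 -0.392  0.036] [ 0.64  -0.107  0.055]
cyl 759 zmax 0.1179 mid [ 0.5055 -0.1292  0.0925] ext [0.044 0.026 0.05 ] top [ 0.5062 -0.1403  0.1161]
pla 4944 zmax 0.1196 mid [ 0.5073 -0.1717  0.1168] ext [0.063 0.063 0.005] top [ 0.5072 -0.1711  0.1168]
ball 993 zmax 0.1184 mid [ 0.5096 -0.2257  0.0844] ext [0.032 0.05  0.068] top [ 0.5095 -0.2021  0.1165]
cone 1161 zmax 0.1194 mid [ 0.5121 -0.2984  0.0844] ext [0.035 0.035 0.069] top [ 0.5119 -0.2991  0.1165]
t 4.3 pos [ 0.5128 -0.2628  0.2702] yaw 2.18 tilt units xy [-0.006  0.014 -0.   ] turn/row 0.006
[[-0.18, -0.01, 0.35], [-0.18, -0.01, 0.35], [-0.18, -0.01, 0.35], [-0.18, -0.01, 0.35], [-0.18, -0.01, 0.35], [-0.18, -0.01, 0.35], [-0.18, -0.01, 0.35], [-0.18, -0.01, 0.35]]
```

View pics/w2.png

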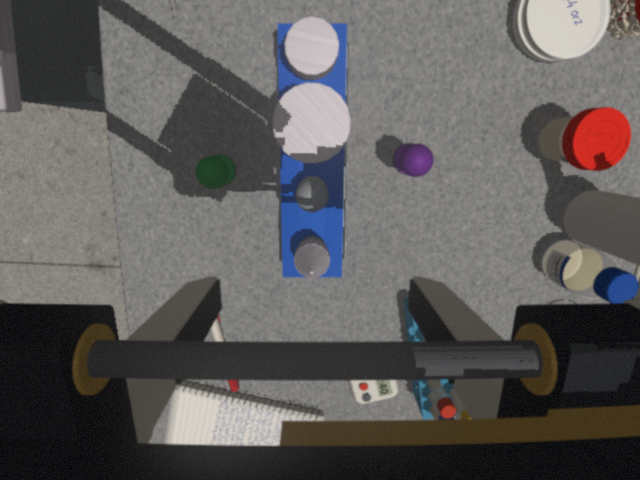

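In the wrist view the cylinder is at (312,45), platen (312,120), ball (311,193) and cone (312,257), and the measured sizes match (platen 63 mm, cone band 35 mm). Next I descend on the cone.

Request:
move_arm(
  plan=[
    [0,0,0,-0.29,-0.01,0.9,93],
    [0,0,0,-0.29,-0.01,0.9,93],
    [0,0,0,-0.29,-0.01,0.9,93],
    [0,0,0,-0.29,0,0.9,93],
    [0,0,0,-0.27,0,0.9,93],
    [0,0,0,0,0,0.9,93],
    [0,0,0,0,0,0.9,93],
    [0,0,0,0,0,0.9,93],
    [0,0,0,0,0,0.6,93],
    [0,0,0,0,0,0.29,93],
  ],
  force=30,
)

```text
t: 5.3
tool_pos: [0.5129, -0.2944, 0.0666]
orientation: [-2.178, -2.261, 0.0]
force: [0.0, 0.7, -0.2]
opening: 0.093
gripper_force: 0.0
```

Request:
move_arm(
  plan=[
    [0,0,0,0,0,0,15],
    [0,0,0,0,0,0,15],
    [0,0,0,0,0,0,15],
    [0,0,0,0,0,0,15],
    [0,0,0,0,0,0,15],
    [0,0,0,0,0,0,15],
    [0,0,0,0,0,0,15],
    [0,0,0,0,0,0,15],
    [0,0,0,0,0,0,15],
    [0,0,0,0,0,0,15],
  ],
)

```text
t: 6.3
tool_pos: [0.5134, -0.2959, 0.0684]
orientation: [-2.181, -2.261, 0.0]
force: [-1.4, -0.3, 0.7]
opening: 0.0341
gripper_force: 30.0
```

```bash
python3 -c "
from h import *
go([.512,-.2985,.25],1.9,8)"
```

```text
t 6.3 pos [ 0.5134 -0.2959  0.0684] yaw 2.07 tilt units xy [-0.002  0.     0.   ] turn/row 0.004
[[-0.01, -0.01, -0.91], [-0.01, -0.01, -0.91], [-0.01, -0.01, -0.91], [-0.01, -0.01, -0.91], [-0.01, -0.01, -0.91], [-0.01, -0.01, -0.91], [-0.01, -0.01, -0.91], [-0.01, -0.01, -0.91]]
```

Request:
move_arm(
  plan=[
    [0,0,0,0,0,-0.6,15],
    [0,0,0,0,0,-1,15],
    [0,0,0,0,0,-1,15],
    [0,0,0,0,0,-1,15],
    [0,0,0,0.7,0,-1,15],
    [0,0,0,1,0,-1,15],
    [0,0,0,1,0,-0.5,15],
    [0,0,0,1,0,0,15],
    [0,0,0,1,0,0,15],
    [0,0,0,1,0,0,15],
  ],
)

```text
t: 7.3
tool_pos: [0.5084, -0.1525, 0.2223]
orientation: [2.18, 2.26, 0.001]
force: [0.1, 0.2, -1.4]
opening: 0.034
gripper_force: 30.0
```

Run:
```python
from h import *
go([.4857,.133,.18],-15.3,12)
```

```text
t 7.3 pos [ 0.5084 -0.1525  0.2223] yaw 2.07 tilt units xy [ 0.012  0.005 -0.   ] turn/row 0.241
[[0.95, -0.04, 0.14], [0.95, -0.07, 0.14], [0.95, -0.09, 0.14], [0.95, -0.11, 0.14], [0.94, -0.14, 0.14], [0.94, -0.16, 0.14], [0.94, -0.18, 0.14], [0.93, -0.21, 0.14], [0.93, -0.23, 0.14], [0.92, -0.26, 0.14], [0.91, -0.28, 0.14], [0.91, -0.3, 0.14]]
```

Request:
move_arm(
  plan=[
    [0,0,0.24,0.95,-0.04,0,15],
    [0,0,0.24,0.95,-0.07,0,15],
    [0,0,0.24,0.95,-0.09,0.14,15],
    [0,0,0.24,0.95,-0.11,0.14,15],
    [0,0,0.24,0.94,-0.14,0.14,15],
    [0,0,0.24,0.94,-0.16,0.14,15],
    [0,0,0.24,0.94,-0.18,0.2,15],
    [0,0,0.24,0.93,-0.21,0.2,15],
    [0,0,0.24,0.93,-0.23,0.2,15],
    [0,0,0.24,0.92,-0.26,0.2,15],
  ],
)

```text
t: 8.3
tool_pos: [0.4893, 0.0854, 0.1879]
orientation: [2.448, 1.968, 0.002]
force: [0.5, -0.5, -1.0]
opening: 0.0342
gripper_force: 30.0
```

Run:
```python
from h import *
go([.4857,.133,.15],-15.3,4)
```

```text
t 8.3 pos [0.4893 0.0854 0.1879] yaw -12.39 tilt units xy [ 0.01  -0.004 -0.   ] turn/row 0.121
[[0.46, -0.14, 0.38], [0.46, -0.14, 0.38], [0.45, -0.15, 0.38], [0.45, -0.15, 0.38]]
```

Request:
move_arm(
  plan=[
    [0,0,0.12,0.46,-0.14,0.38,15],
    [0,0,0.12,0.46,-0.14,0.38,15],
    [0,0,0.12,0.45,-0.15,0.38,15],
    [0,0,0.12,0.45,-0.15,0.38,15],
    [0,0,0,0,0,0,15],
    [0,0,0,0,0,0,15],
    [0,0,0,0,0,0,15],
    [0,0,0,0,0,0,15],
    [0,0,0,0,0,0,15],
    [0,0,0,0,0,0,15],
  ],
)

```text
t: 9.3
tool_pos: [0.4859, 0.1317, 0.1492]
orientation: [2.496, 1.907, 0.0]
force: [0.5, 0.8, -1.1]
opening: 0.0342
gripper_force: 30.0
```

Run:
```python
from h import *
c=cam('side'); cv2.imwrite('pics/s1.png',cv2.resize(c['frame'][80:330,140:400,::-1],None,fx=2.3,fy=2.3,interpolation=cv2.INTER_CUBIC))
for z in(.091,.175): print(cv2.projectPoints(np.array([[.4857,.133,z]]),np.ravel(c['rvec']),c['t'],c['K'],c['d'])[0].ravel())
print(cv2.projectPoints(np.array([[.4857,.133,.045]]),np.ravel(c['rvec']),c['t'],c['K'],c['d'])[0].ravel())
go([.4857,.133,.15],-15.3,1)
```

```text
[244.32632011 214.99324605]
[240.30535836 176.68637979]
[246.38665896 234.66087193]
t 9.35 pos [0.4858 0.1318 0.1491] yaw -15.23 tilt units xy [ 0.002 -0.001  0.   ] turn/row 0.012
[[0.05, -0.02, -0.04]]
```

View pics/s1.png

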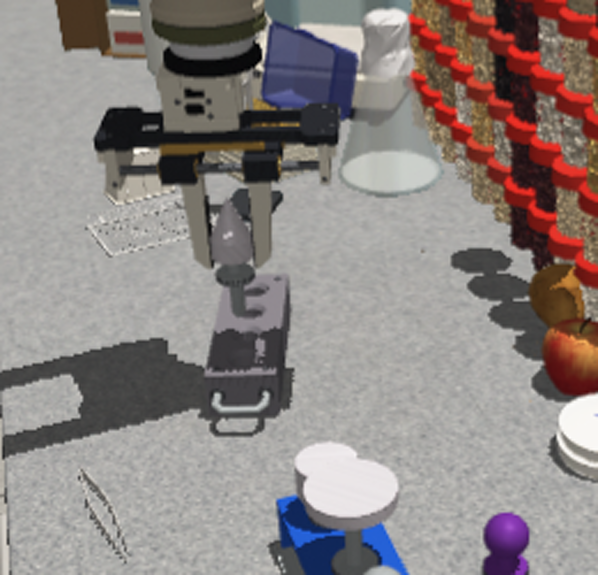

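The side crop shows the cone held upright over socket 1. Its shank end is at crop (240,313), image (244,216), and I predicted (244,215). Now I lower it.

Request:
move_arm(
  plan=[
    [0,0,0,0.05,-0.02,0.5,15],
    [0,0,0,0,0,0.5,15],
    [0,0,0,0,0,0.5,15],
    [0,0,0,0,0,0.4,15],
    [0,0,0,0,0,0.4,15],
    [0,0,0,0,0,0.3,15],
    [0,0,0,0,0,0.2,15],
    [0,0,0,0,0,0.15,15],
    [0,0,0,0,0,0.1,15],
    [0,0,0,0,0,0.05,15],
  ],
)

```text
t: 10.35
tool_pos: [0.4857, 0.1334, 0.0714]
orientation: [2.496, 1.908, 0.0]
force: [0.4, -0.1, -0.4]
opening: 0.0344
gripper_force: 30.0
```

Run:
```python
from h import *
go([.4857,.133,.0685],-15.3,1); s=read_state(); print(s['force'],s['wrist_torque'])
```

```text
t 10.35 pos [0.4857 0.1334 0.0714] yaw -15.21 tilt units xy [ 0.003 -0.001 -0.   ] turn/row 0.015
[[-0.01, 0.0, 0.12]]
[ 0.37181857 -0.14694507 -0.35777551] [-0.01770254  0.1309309   0.01499851]
```

Request:
move_arm(
  plan=[
    [0,0,0,0,0,0.04,15],
    [0,0,0,0,0,0.04,15],
    [0,0,0,0,0,0,15],
    [0,0,0,0,0,0,93],
    [0,0,0,0,0,0,93],
    [0,0,0,0,0,0,93],
    [0,0,0,0,0,0,93],
    [0,0,0,0,0,0,93],
    [0,0,0,0,0,-0.5,93],
    [0,0,0,0,0,-1,93],
  ],
)

```text
t: 11.35
tool_pos: [0.4838, 0.133, 0.1059]
orientation: [-2.494, -1.907, 0.006]
force: [-0.1, -0.8, -0.6]
opening: 0.0857
gripper_force: 0.0
```

Run:
```python
from h import *
c=cam('top'); yy,xx=np.mgrid[260:340,190:300]; P=bydepth(c,np.c_[xx.ravel(),yy.ravel()])
go([.510,-.235,.20],1.9,16)
```

```text
t 11.4 pos [0.4874 0.1337 0.1119] yaw -15.21 tilt units xy [ 0.034 -0.016 -0.   ] turn/row -0.178
[[-0.87, 0.3, -0.22], [-0.88, 0.28, -0.22], [-0.89, 0.26, -0.22], [-0.89, 0.25, -0.22], [-0.89, 0.23, -0.22], [-0.9, 0.21, -0.22], [-0.9, 0.2, -0.22], [-0.91, 0.18, -0.22], [-0.91, 0.16, -0.22], [-0.91, 0.15, -0.22], [-0.91, 0.13, -0.22], [-0.92, 0.11, -0.22], [-0.92, 0.09, -0.22], [-0.92, 0.08, -0.22], [-0.92, 0.06, -0.22], [-0.92, 0.04, -0.22]]
```

Request:
move_arm(
  plan=[
    [0,0,-0.18,0,0,-1,93],
    [0,0,-0.18,-0.9,0.3,-1,93],
    [0,0,-0.18,-0.95,0.3,-1,93],
    [0,0,-0.18,-1,0.3,-0.5,93],
    [0,0,-0.18,-1,0.27,0,93],
    [0,0,-0.18,-1,0.25,0,93],
    [0,0,-0.18,-1,0.24,0,93],
    [0,0,-0.18,-1,0.22,0,93],
    [0,0,-0.18,-1,0.2,0,93],
    [0,0,-0.18,-1,0.17,0,93],
  ],
)

```text
t: 12.4
tool_pos: [0.5038, -0.0957, 0.1955]
orientation: [2.304, 2.134, 0.001]
force: [0.5, -0.1, 0.1]
opening: 0.093
gripper_force: 0.0
```

Run:
```python
from h import *
c=cam('top'); yy,xx=np.mgrid[260:340,190:300]; P=bydepth(c,np.c_[xx.ravel(),yy.ravel()])
s=(np.hypot(P[:,0]-.4857,P[:,1]-.133)<.03)&(P[:,2]>.05)&(P[:,2]<.13); q=P[s]; print(len(q),'zmax',np.percentile(q[:,2],99),'mid',(np.percentile(q,1,0)+np.percentile(q,99,0))/2,np.ptp(q,0))
cv2.imwrite('pics/t2.png',cv2.resize(c['frame'][230:360,180:500,::-1],None,fx=2.5,fy=2.5))
go([.510,-.235,.20],1.9,7)
```

```text
254 zmax 0.11840375578565988 mid [0.48419364 0.13192379 0.08430746] [0.05367343 0.05415006 0.07057931]
t 12.45 pos [ 0.5038 -0.0989  0.1955] yaw -4.38 tilt units xy [0.015 0.024 0.   ] turn/row -0.15
[[-0.77, 0.09, -0.03], [-0.77, 0.08, -0.03], [-0.78, 0.07, -0.03], [-0.78, 0.06, -0.03], [-0.78, 0.05, -0.03], [-0.78, 0.03, -0.03], [-0.78, 0.02, -0.03]]
```

View pics/t2.png

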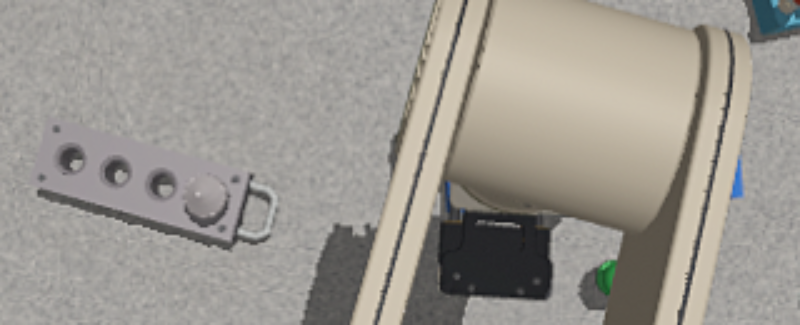

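The top crop shows the cone upright in socket 1 at crop (206,196), with its tip at 0.118 m (0.119 m expected). The ball is next.

Request:
move_arm(
  plan=[
    [0,0,-0.2,-0.95,0.1,0,93],
    [0,0,-0.2,-0.95,0.09,0,93],
    [0,0,-0.2,-0.95,0.07,0,93],
    [0,0,-0.2,-0.95,0.06,0.4,93],
    [0,0,-0.2,-0.95,0.05,0.8,93],
    [0,0,-0.05,-0.6,0.02,0.9,93],
    [0,0,0,-0.08,0,0.9,93],
    [0,0,0,0,0,0.9,93],
    [0,0,0,0,0,0.6,93],
    [0,0,0,0,0,0,93],
  ],
)

```text
t: 13.45
tool_pos: [0.5081, -0.2296, 0.0799]
orientation: [-2.182, -2.255, 0.001]
force: [-0.7, 0.6, -0.6]
opening: 0.0928
gripper_force: 0.0
```

Run:
```python
from h import *
go([.510,-.235,.071],1.9,1)
```

```text
t 13.45 pos [ 0.5081 -0.2296  0.0799] yaw 1.89 tilt units xy [-0.031 -0.019 -0.   ] turn/row -0.001
[[-0.22, 0.07, 0.35]]
```

Request:
move_arm(
  plan=[
    [0,0,0,-0.1,0.03,0.18,93],
    [0,0,0,-0.1,0.03,0.18,93],
    [0,0,0,0,0,0,93],
    [0,0,0,0,0,0,15],
    [0,0,0,0,0,0,15],
    [0,0,0,0,0,0,15],
    [0,0,0,0,0,0,15],
    [0,0,0,0,0,0,15],
    [0,0,0,0,0,0,15],
    [0,0,0,0,0,0,15],
  ],
)

```text
t: 14.45
tool_pos: [0.5111, -0.2354, 0.0729]
orientation: [-2.185, -2.258, 0.0]
force: [0.3, -0.0, -0.2]
opening: 0.0416
gripper_force: 0.0
```

Run:
```python
from h import *
go([.510,-.235,.071],1.9,1)
```

```text
t 14.45 pos [ 0.5111 -0.2354  0.0729] yaw 1.89 tilt units xy [-0.001 -0.     0.   ] turn/row -0.002
[[0.02, -0.04, 0.08]]
```

Request:
move_arm(
  plan=[
    [0,0,0,0,-0.03,0.06,15],
    [0,0,0,0,0,0,15],
    [0,0,0,0,0,0,15],
    [0,0,0,0,0,0,15],
    [0,0,0,0,0,-0.4,15],
    [0,0,0,0,0,-0.9,15],
    [0,0,0,0,0,-1,15],
    [0,0,0,0,0,-1,15],
    [0,0,0,0,0,-1,15],
    [0,0,0,0,0,-1,15],
  ],
)

```text
t: 15.45
tool_pos: [0.5103, -0.2354, 0.2057]
orientation: [2.184, 2.258, 0.0]
force: [0.2, 1.6, -0.4]
opening: 0.0306
gripper_force: 30.0
```

Run:
```python
from h import *
go([.4967,.1735,.20],-15.3,18)
```

```text
t 15.45 pos [ 0.5103 -0.2354  0.2057] yaw 1.89 tilt units xy [0.003 0.002 0.   ] turn/row 0.159
[[0.91, -0.0, 0.01], [0.91, -0.02, 0.01], [0.91, -0.03, 0.01], [0.91, -0.05, 0.01], [0.91, -0.06, 0.01], [0.91, -0.08, 0.01], [0.9, -0.09, 0.01], [0.9, -0.11, 0.01], [0.9, -0.12, 0.01], [0.9, -0.14, 0.01], [0.9, -0.15, 0.01], [0.89, -0.17, 0.01], [0.89, -0.18, 0.01], [0.89, -0.2, 0.01], [0.88, -0.21, 0.01], [0.88, -0.23, 0.01], [0.88, -0.24, 0.01], [0.87, -0.25, 0.01]]
```

Request:
move_arm(
  plan=[
    [0,0,0.16,0.91,0,-0.2,15],
    [0,0,0.16,0.91,-0.02,-0.2,15],
    [0,0,0.16,0.91,-0.03,0,15],
    [0,0,0.16,0.91,-0.05,0,15],
    [0,0,0.16,0.91,-0.06,0,15],
    [0,0,0.16,0.91,-0.08,0,15],
    [0,0,0.16,0.9,-0.09,0,15],
    [0,0,0.16,0.9,-0.11,0,15],
    [0,0,0.16,0.9,-0.12,0,15],
    [0,0,0.16,0.9,-0.14,0,15],
  ],
)

```text
t: 16.45
tool_pos: [0.5024, -0.0073, 0.2147]
orientation: [2.366, 2.066, 0.001]
force: [0.2, -1.2, -0.0]
opening: 0.031
gripper_force: 30.0
```

Request:
move_arm(
  plan=[
    [0,0,0.16,0.9,-0.15,0,15],
    [0,0,0.16,0.89,-0.17,0,15],
    [0,0,0.16,0.89,-0.18,0,15],
    [0,0,0.16,0.89,-0.2,0,15],
    [0,0,0.16,0.88,-0.21,0,15],
    [0,0,0.16,0.88,-0.23,0,15],
    [0,0,0.16,0.88,-0.24,0,15],
    [0,0,0.16,0.87,-0.25,0,15],
    [0,0,0,0,0,0,15],
    [0,0,0,0,0,0,15],
  ],
)

```text
t: 17.45
tool_pos: [0.4964, 0.1736, 0.2143]
orientation: [2.497, 1.906, 0.0]
force: [-0.2, 0.5, -0.6]
opening: 0.0305
gripper_force: 30.0
```

Run:
```python
from h import *
go([.4967,.1735,.13],-15.3,1)
```

```text
t 17.45 pos [0.4964 0.1736 0.2143] yaw -15.3 tilt units xy [ 0.003  0.002 -0.   ] turn/row -0.0
[[-0.0, 0.01, 3.37]]
```

Request:
move_arm(
  plan=[
    [0,0,0,0,0,0.5,15],
    [0,0,0,0,0,0.7,15],
    [0,0,0,0,0,0.7,15],
    [0,0,0,0,0,0.7,15],
    [0,0,0,0,0,0.4,15],
    [0,0,0,0,0,0.3,15],
    [0,0,0,0,0,0.07,15],
    [0,0,0,0,0,0,15],
    [0,0,0,0,0,0,15],
    [0,0,0,0,0,0,15],
  ],
)

```text
t: 18.45
tool_pos: [0.4971, 0.1736, 0.1305]
orientation: [2.498, 1.904, 0.002]
force: [-0.4, 0.2, -1.0]
opening: 0.0305
gripper_force: 30.0
```

Run:
```python
from h import *
c=cam('side'); cv2.imwrite('pics/s2.png',cv2.resize(c['frame'][100:300,170:350,::-1],None,fx=3,fy=3,interpolation=cv2.INTER_CUBIC))
go([.4967,.1735,.13],-15.3,1)
for z in (.068,.138): print((3*(cv2.projectPoints(np.array([[.4967,.1735,z]]),np.ravel(c['rvec']),c['t'],c['K'],c['d'])[0].ravel()-[170,100])))
```

```text
t 18.5 pos [0.497  0.1736 0.1304] yaw -15.39 tilt units xy [ 0.01  -0.006  0.   ] turn/row -0.015
[[-0.01, -0.01, 0.02]]
[231.16828636 344.0659147 ]
[221.89815596 253.03876957]
```

View pics/s2.png

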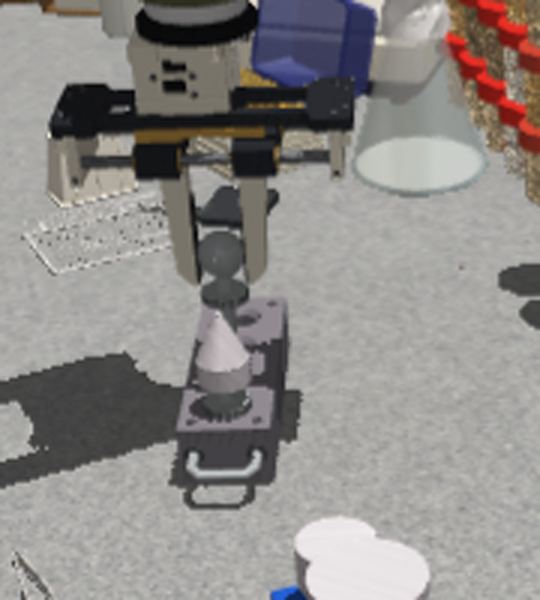

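The side crop shows the ball held upright over socket 2. Its centre is at (222,254), against a prediction of (222,253), and the cone is seated in socket 1 at (222,360). Lowering.

Request:
move_arm(
  plan=[
    [0,0,0,0,0,0.4,15],
    [0,0,0,0,0,0.4,15],
    [0,0,0,0,0,0.4,15],
    [0,0,0,0,0,0.3,15],
    [0,0,0,0,0,0.3,15],
    [0,0,0,0,0,0.2,15],
    [0,0,0,0,0,0.1,15],
    [0,0,0,0,0,0.1,15],
    [0,0,0,0,0,0.02,15],
    [0,0,0,0,0,0,15],
  ],
)

```text
t: 19.5
tool_pos: [0.4967, 0.1735, 0.0744]
orientation: [2.499, 1.904, 0.001]
force: [0.5, 0.7, -0.1]
opening: 0.0305
gripper_force: 30.0
```

Run:
```python
from h import *
go([.4967,.1735,.0715],-15.3,1); s=read_state(); print(s['force'],s['wrist_torque'])
```

```text
t 19.5 pos [0.4967 0.1735 0.0744] yaw -15.39 tilt units xy [ 0.003 -0.002 -0.   ] turn/row -0.015
[[-0.0, 0.0, 0.11]]
[ 0.54201536  0.65259091 -0.14145035] [-0.08321402  0.10108793  0.01406822]
```

Request:
move_arm(
  plan=[
    [0,0,0,0,0,0.05,15],
    [0,0,0,0,0,0.05,15],
    [0,0,0,0,0,0,15],
    [0,0,0,0,0,0,93],
    [0,0,0,0,0,0,93],
    [0,0,0,0,0,0,93],
    [0,0,0,0,0,0,93],
    [0,0,0,0,0,-0.3,93],
    [0,0,0,0,0,-0.9,93],
    [0,0,0,0,0,-1,93],
  ],
)

```text
t: 20.5
tool_pos: [0.4958, 0.1733, 0.1269]
orientation: [-2.498, -1.904, 0.003]
force: [-0.4, -0.3, -0.2]
opening: 0.082
gripper_force: 0.0
```

Run:
```python
from h import *
go([.505,-.107,.20],1.9,12)
```

```text
t 20.5 pos [0.4958 0.1733 0.1269] yaw -15.39 tilt units xy [-0.016  0.009 -0.   ] turn/row -0.24
[[-0.89, 0.28, -0.24], [-0.9, 0.26, -0.24], [-0.91, 0.23, -0.24], [-0.91, 0.21, -0.24], [-0.92, 0.19, -0.24], [-0.92, 0.16, -0.24], [-0.92, 0.14, -0.24], [-0.93, 0.12, -0.24], [-0.93, 0.09, -0.24], [-0.93, 0.07, -0.24], [-0.93, 0.05, -0.24], [-0.93, 0.02, -0.24]]
```

Request:
move_arm(
  plan=[
    [0,0,-0.24,-0.7,0.22,-1,93],
    [0,0,-0.24,-0.95,0.28,-1,93],
    [0,0,-0.24,-0.97,0.25,-0.5,93],
    [0,0,-0.24,-0.97,0.22,0,93],
    [0,0,-0.24,-0.97,0.2,0,93],
    [0,0,-0.24,-0.97,0.18,0,93],
    [0,0,-0.24,-0.97,0.15,0,93],
    [0,0,-0.24,-0.97,0.12,0,93],
    [0,0,-0.24,-0.97,0.1,0,93],
    [0,0,-0.24,-0.97,0.08,0,93],
  ],
)

```text
t: 21.5
tool_pos: [0.5052, -0.0675, 0.1899]
orientation: [2.239, 2.203, 0.001]
force: [0.0, 0.5, 0.3]
opening: 0.093
gripper_force: 0.0
```

Run:
```python
from h import *
c=cam('top'); yy,xx=np.mgrid[260:340,190:300]; P=bydepth(c,np.c_[xx.ravel(),yy.ravel()])
for p in((.4857,.133),(.4967,.1735)):
    s=(np.hypot(P[:,0]-p[0],P[:,1]-p[1])<.02)&(P[:,2]>.07)&(P[:,2]<.13); q=P[s]; print(len(q),'zmax',np.percentile(q[:,2],99),'mid',(np.percentile(q,1,0)+np.percentile(q,99,0))/2)
go([.505,-.107,.073],1.9,1)
```

```text
224 zmax 0.1195952378215279 mid [0.48595101 0.1289087  0.09691493]
182 zmax 0.09968879049126936 mid [0.49835356 0.1721296  0.09045386]
t 21.55 pos [ 0.5053 -0.0707  0.1899] yaw -0.92 tilt units xy [0.008 0.022 0.   ] turn/row -0.469
[[-1.45, 0.01, 4.68]]
```

Request:
move_arm(
  plan=[
    [0,0,-0.23,-0.5,0,0,93],
    [0,0,-0.24,-0.5,0.01,0.5,93],
    [0,0,0,-0.45,0,0.7,93],
    [0,0,0,0,0,0.8,93],
    [0,0,0,0,0,0.8,93],
    [0,0,0,0,0,0.7,93],
    [0,0,0,0,0,0.6,93],
    [0,0,0,0,0,0.4,93],
    [0,0,0,0,0,0.15,93],
    [0,0,0,0,0,0,93],
  ],
)

```text
t: 22.55
tool_pos: [0.5055, -0.1026, 0.0728]
orientation: [-2.185, -2.256, 0.0]
force: [-0.1, -0.2, -0.9]
opening: 0.0929
gripper_force: 0.0
```

Run:
```python
from h import *
go([.505,-.107,.073],1.9,1)
```

```text
t 22.55 pos [ 0.5055 -0.1026  0.0728] yaw 1.83 tilt units xy [-0.004 -0.001  0.   ] turn/row -0.012
[[-0.17, -0.03, -0.01]]
```

Request:
move_arm(
  plan=[
    [0,0,0,-0.09,-0.02,0,93],
    [0,0,0,-0.08,0,0,93],
    [0,0,0,0,0,0,25],
    [0,0,0,0,0,0,25],
    [0,0,0,0,0,0,25],
    [0,0,0,0,0,0,25],
    [0,0,0,0,0,0,25],
    [0,0,0,0,0,0,25],
    [0,0,0,0,0,0,25],
    [0,0,0,0,0,0,25],
  ],
)

```text
t: 23.55
tool_pos: [0.5052, -0.1069, 0.0729]
orientation: [-2.186, -2.257, -0.0]
force: [-0.4, 0.1, 0.5]
opening: 0.0441
gripper_force: 30.0
```

Run:
```python
from h import *
go([.505,-.107,.073],1.9,1)
```

```text
t 23.55 pos [ 0.5052 -0.1069  0.0729] yaw 1.83 tilt units xy [-0.001 -0.001 -0.   ] turn/row -0.012
[[-0.0, -0.01, -0.01]]
```

Request:
move_arm(
  plan=[
    [0,0,0,0,0,-0.4,25],
    [0,0,0,0,0,-0.8,25],
    [0,0,0,0,0,-1,25],
    [0,0,0,0,0,-1,25],
    [0,0,0,0.3,0,-1,25],
    [0,0,0,0.6,0,-1,25],
    [0,0,0,0.9,0,-0.7,25],
    [0,0,0,0.9,0,0,25],
    [0,0,0,0.9,0,0,25],
    [0,0,0,0.9,0,0,25],
  ],
)

```text
t: 24.55
tool_pos: [0.5016, 0.0063, 0.2213]
orientation: [2.185, 2.256, 0.001]
force: [-0.4, 0.2, -1.1]
opening: 0.0445
gripper_force: 30.0
```

Run:
```python
from h import *
go([.519,.2544,.22],-15.3,10)
```

```text
t 24.55 pos [0.5016 0.0063 0.2213] yaw 1.82 tilt units xy [0.008 0.001 0.   ] turn/row 0.285
[[0.99, 0.1, 0.01], [0.99, 0.07, 0.01], [0.99, 0.04, 0.01], [0.99, 0.01, 0.01], [0.99, -0.02, 0.01], [0.99, -0.05, 0.01], [0.99, -0.08, 0.01], [0.99, -0.11, 0.01], [0.99, -0.14, 0.01], [0.98, -0.17, 0.01]]
```

Request:
move_arm(
  plan=[
    [0,0,0.28,0.97,0.1,0,25],
    [0,0,0.28,0.97,0.07,0,25],
    [0,0,0.28,0.97,0.04,0,25],
    [0,0,0.28,0.97,0.01,0,25],
    [0,0,0.28,0.97,-0.02,0,25],
    [0,0,0.28,0.97,-0.05,0,25],
    [0,0,0.28,0.97,-0.08,0,25],
    [0,0,0.28,0.97,-0.11,0,25],
    [0,0,0.28,0.97,-0.14,0,25],
    [0,0,0.28,0.9,-0.17,0,25],
  ],
)

```text
t: 25.55
tool_pos: [0.5168, 0.248, 0.221]
orientation: [2.493, 1.912, 0.0]
force: [0.1, -0.4, -0.8]
opening: 0.0445
gripper_force: 30.0
```

Run:
```python
from h import *
go([.519,.2544,.13],-15.3,1)
```

```text
t 25.55 pos [0.5168 0.248  0.221 ] yaw -15.03 tilt units xy [ 0.002 -0.002  0.   ] turn/row 0.045
[[0.27, 0.02, 3.64]]
```

Request:
move_arm(
  plan=[
    [0,0,0.04,0.1,0.01,0.5,25],
    [0,0,0,0.1,0.01,0.7,25],
    [0,0,0,0,0,0.7,25],
    [0,0,0,0,0,0.7,25],
    [0,0,0,0,0,0.5,25],
    [0,0,0,0,0,0.4,25],
    [0,0,0,0,0,0.14,25],
    [0,0,0,0,0,0,25],
    [0,0,0,0,0,0,25],
    [0,0,0,0,0,0,25],
  ],
)

```text
t: 26.55
tool_pos: [0.5193, 0.2518, 0.1304]
orientation: [2.495, 1.908, 0.003]
force: [-0.7, -0.3, -1.5]
opening: 0.0443
gripper_force: 30.0
```

Run:
```python
from h import *
go([.519,.2544,.0764],-15.3,1)
c=cam('side'); cv2.imwrite('pics/s3.png',cv2.resize(c['frame'][100:300,170:350,::-1],None,fx=3,fy=3,interpolation=cv2.INTER_CUBIC))
for z in (.066,.138): print((3*(cv2.projectPoints(np.array([[.519,.2544,z]]),np.ravel(c['rvec']),c['t'],c['K'],c['d'])[0].ravel()-[170,100])))
```

```text
t 26.55 pos [0.5193 0.2518 0.1304] yaw -15.21 tilt units xy [ 0.013 -0.009  0.   ] turn/row 0.015
[[0.1, -0.04, 2.16]]
[241.0696775  290.33666599]
[232.41969957 200.52677579]
```

View pics/s3.png

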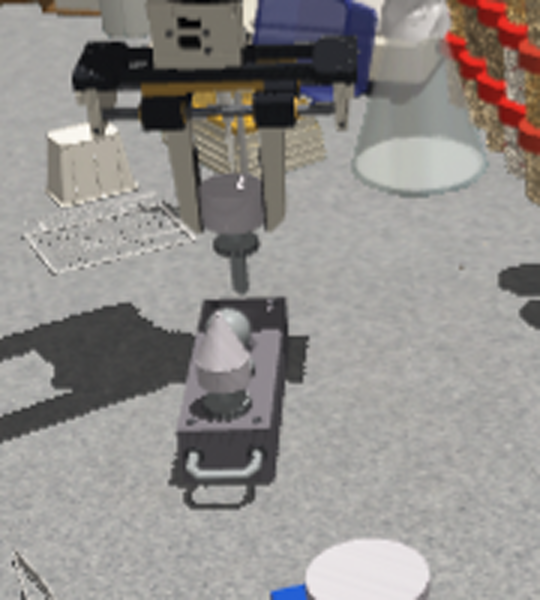

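The side crop shows the cylinder upright over socket 4. Its shank end is at (241,291), against a prediction of (241,290), and the ball and cone stand in the rack. Lowering.

Request:
move_arm(
  plan=[
    [0,0,0,0.08,-0.03,0.3,25],
    [0,0,0,0,0,0.4,25],
    [0,0,0,0,0,0.4,25],
    [0,0,0,0,0,0.3,25],
    [0,0,0,0,0,0.3,25],
    [0,0,0,0,0,0.2,25],
    [0,0,0,0,0,0.1,25],
    [0,0,0,0,0,0.1,25],
    [0,0,0,0,0,0.05,25],
    [0,0,0,0,0,0,25],
  ],
)

```text
t: 27.6
tool_pos: [0.5186, 0.2537, 0.0757]
orientation: [2.496, 1.908, 0.0]
force: [-0.5, -0.4, -0.4]
opening: 0.0444
gripper_force: 30.0
```

Run:
```python
from h import *
go([.519,.2544,.0732],-15.3,1); s=read_state(); print(s['force'],s['wrist_torque'])
```

```text
t 27.6 pos [0.5186 0.2537 0.0757] yaw -15.21 tilt units xy [ 0.002 -0.001 -0.   ] turn/row 0.015
[[0.03, 0.01, 0.1]]
[-0.4566371  -0.35468217 -0.38900907] [-0.0943891   0.06399428 -0.02436427]
```

Request:
move_arm(
  plan=[
    [0,0,0,0,0,0.05,25],
    [0,0,0,0,0,0.04,25],
    [0,0,0,0,0,0,25],
    [0,0,0,0,0,0,93],
    [0,0,0,0,0,0,93],
    [0,0,0,0,0,0,93],
    [0,0,0,0,0,0,93],
    [0,0,0,0,0,-0.3,93],
    [0,0,0,0,0,-0.9,93],
    [0,0,0,0,0,-1,93],
  ],
)

```text
t: 28.6
tool_pos: [0.5178, 0.2534, 0.1286]
orientation: [-2.495, -1.908, 0.003]
force: [1.2, 0.9, 0.4]
opening: 0.092
gripper_force: 0.0
```

Request:
move_arm(
  plan=[
    [0,0,-0.17,0,0,-1,93],
    [0,0,-0.17,-0.7,0.2,-1,93],
    [0,0,-0.17,-0.95,0.25,-0.8,93],
    [0,0,-0.17,-0.95,0.22,0,93],
    [0,0,-0.17,-0.95,0.2,0,93],
    [0,0,-0.17,-0.95,0.18,0,93],
    [0,0,-0.17,-0.95,0.16,0,93],
    [0,0,-0.17,-0.95,0.14,0,93],
    [0,0,-0.17,-0.95,0.12,0,93],
    [0,0,-0.17,-0.95,0.1,0,93],
  ],
)

```text
t: 29.6
tool_pos: [0.5211, 0.0412, 0.1992]
orientation: [2.315, 2.123, 0.001]
force: [0.8, 0.9, -0.5]
opening: 0.0931
gripper_force: 0.0
```

Run:
```python
from h import *
go([.5073,-.1715,.19],1.9,10)
```

```text
t 29.6 pos [0.5211 0.0412 0.1992] yaw -4.97 tilt units xy [ 0.008 -0.    -0.   ] turn/row -0.114
[[-0.85, 0.02, 0.04], [-0.85, 0.01, 0.04], [-0.85, -0.0, 0.04], [-0.85, -0.01, 0.04], [-0.85, -0.02, 0.04], [-0.85, -0.03, 0.04], [-0.85, -0.04, 0.04], [-0.85, -0.05, 0.04], [-0.85, -0.06, 0.04], [-0.85, -0.07, 0.04]]
```

Now I check the storage rack before bringing the platen, then move on.

Request:
move_arm(
  plan=[
    [0,0,-0.12,-0.9,0.02,0,93],
    [0,0,-0.12,-0.9,0.01,0,93],
    [0,0,-0.12,-0.9,0,0,93],
    [0,0,-0.12,-0.9,-0.01,0,93],
    [0,0,-0.12,-0.9,-0.02,0,93],
    [0,0,-0.12,-0.9,-0.03,0,93],
    [0,0,-0.12,-0.9,-0.04,0,93],
    [0,0,-0.12,-0.9,-0.05,0,93],
    [0,0,-0.12,-0.9,-0.06,0.5,93],
    [0,0,-0.06,-0.3,-0.07,0.5,93],
  ],
)

```text
t: 30.6
tool_pos: [0.5077, -0.1696, 0.1741]
orientation: [2.186, 2.254, 0.0]
force: [-0.6, 0.3, -0.0]
opening: 0.0931
gripper_force: 0.0
```

Run:
```python
from h import *
c=cam('top'); go([.5073,-.1715,.103],1.9,1)
yy,xx=np.mgrid[260:340,180:300]; P=bydepth(c,np.c_[xx.ravel(),yy.ravel()])
for n,p,r in(('cone',(.4857,.133),.019),('ball',(.4967,.1735),.016),('cyl',(.519,.2544),.023)):
    s=(np.hypot(P[:,0]-p[0],P[:,1]-p[1])<r)&(P[:,2]>.06)&(P[:,2]<.13); q=P[s]; print(n,len(q),'z 90,95',np.percentile(q[:,2],[50,90,95]).round(4),'mid',((np.percentile(q,1,0)+np.percentile(q,99,0))/2).round(4))
cv2.imwrite('pics/t3.png',cv2.resize(c['frame'][260:340,180:310,::-1],None,fx=5,fy=5,interpolation=cv2.INTER_CUBIC))
```

```text
t 30.65 pos [ 0.5061 -0.169   0.1708] yaw 1.76 tilt units xy [-0.023 -0.005  0.   ] turn/row -0.024
[[-0.1, 0.05, 2.71]]
cone 204 z 90,95 [0.0981 0.1124 0.1162] mid [0.4859 0.1298 0.1021]
ball 171 z 90,95 [0.0922 0.0967 0.0976] mid [0.4971 0.1725 0.0904]
cyl 359 z 90,95 [0.0966 0.0988 0.0994] mid [0.519  0.253  0.0874]
```

View pics/t3.png

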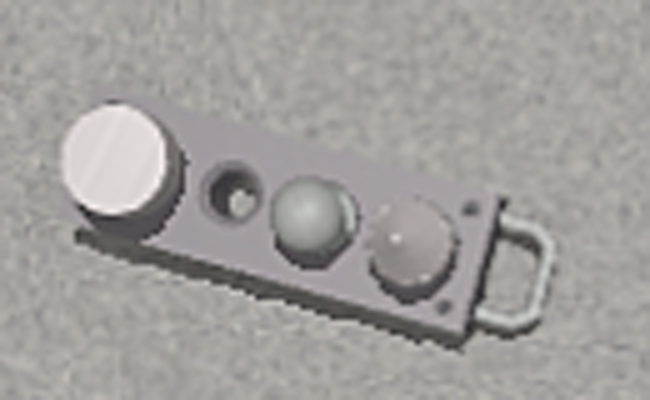

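The top crop shows the cone (412,245), ball (310,218) and cylinder (115,158) upright in sockets 1, 2 and 4, at the right heights, with socket 3 (232,192) free. Next is the platen.

Request:
move_arm(
  plan=[
    [0,0,0,-0.1,0.05,0.3,93],
    [0,0,0,0,0,0.6,93],
    [0,0,0,0,0,0.7,93],
    [0,0,0,0,0,0.6,93],
    [0,0,0,0,0,0.4,93],
    [0,0,0,0,0,0.1,93],
    [0,0,0,0,0,0,93],
    [0,0,0,0,0,0,93],
    [0,0,0,0,0,0,93],
    [0,0,0,0,0,0,93],
  ],
)

```text
t: 31.65
tool_pos: [0.5092, -0.1703, 0.1066]
orientation: [2.185, 2.256, 0.001]
force: [-0.5, 0.6, 0.1]
opening: 0.0929
gripper_force: 0.0
```

Run:
```python
from h import *
go([.5073,-.1715,.103],1.9,1)
```

```text
t 31.65 pos [ 0.5092 -0.1703  0.1066] yaw 1.82 tilt units xy [ 0.011  0.005 -0.   ] turn/row -0.013
[[-0.05, -0.08, 0.15]]
```

Request:
move_arm(
  plan=[
    [0,0,0,-0.05,-0.06,0.08,93],
    [0,0,0,0,0,0.06,93],
    [0,0,0,0,0,0,93],
    [0,0,0,0,0,0,45],
    [0,0,0,0,0,0,45],
    [0,0,0,0,0,0,45],
    [0,0,0,0,0,0,45],
    [0,0,0,0,0,0,45],
    [0,0,0,0,0,0,45],
    [0,0,0,0,0,0,45],
  ],
)

```text
t: 32.65
tool_pos: [0.5074, -0.1714, 0.1024]
orientation: [2.186, 2.257, 0.0]
force: [-1.2, 0.5, -0.4]
opening: 0.0627
gripper_force: 30.0
```

Run:
```python
from h import *
go([.5073,-.1715,.103],1.9,1)
```

```text
t 32.65 pos [ 0.5074 -0.1714  0.1024] yaw 1.83 tilt units xy [ 0.001  0.    -0.   ] turn/row -0.012
[[-0.01, -0.0, -0.02]]
```

Request:
move_arm(
  plan=[
    [0,0,0,0,0,-0.4,45],
    [0,0,0,0,0,-0.7,45],
    [0,0,0,0,0,-0.9,45],
    [0,0,0,0,0,-1,45],
    [0,0,0,0.2,0,-1,45],
    [0,0,0,0.5,0,-1,45],
    [0,0,0,0.8,0,-0.7,45],
    [0,0,0,0.9,0,0,45],
    [0,0,0,0.9,0,0,45],
    [0,0,0,0.9,0,0,45],
  ],
)

```text
t: 33.65
tool_pos: [0.5039, -0.0656, 0.2458]
orientation: [2.186, 2.256, 0.001]
force: [-1.3, -1.4, -1.2]
opening: 0.0623
gripper_force: 30.0
```

Run:
```python
from h import *
go([.508,.214,.245],-15.3,12)
```

```text
t 33.65 pos [ 0.5039 -0.0656  0.2458] yaw 1.82 tilt units xy [0.007 0.001 0.   ] turn/row 0.238
[[0.93, 0.04, 0.0], [0.93, 0.02, 0.0], [0.93, -0.0, 0.0], [0.93, -0.03, 0.0], [0.93, -0.05, 0.0], [0.93, -0.07, 0.0], [0.93, -0.1, 0.0], [0.92, -0.12, 0.0], [0.92, -0.14, 0.0], [0.92, -0.16, 0.0], [0.91, -0.19, 0.0], [0.91, -0.21, 0.0]]
```

Request:
move_arm(
  plan=[
    [0,0,0.24,0.93,0.04,0,45],
    [0,0,0.24,0.93,0.02,0,45],
    [0,0,0.24,0.93,0,0,45],
    [0,0,0.24,0.93,-0.03,0,45],
    [0,0,0.24,0.93,-0.05,0,45],
    [0,0,0.24,0.93,-0.07,0,45],
    [0,0,0.24,0.93,-0.1,0,45],
    [0,0,0.24,0.92,-0.12,0,45],
    [0,0,0.24,0.92,-0.14,0,45],
    [0,0,0.24,0.92,-0.16,0,45],
  ],
)

```text
t: 34.65
tool_pos: [0.5074, 0.1673, 0.2455]
orientation: [2.452, 1.963, 0.0]
force: [0.3, 0.1, -2.1]
opening: 0.0625
gripper_force: 30.0
```

Request:
move_arm(
  plan=[
    [0,0,0.24,0.8,-0.17,0,45],
    [0,0,0.24,0.7,-0.17,0,45],
    [0,0,0,0.2,-0.04,0,45],
    [0,0,0,0,0,0,45],
    [0,0,0,0,0,0,45],
    [0,0,0,0,0,0,45],
    [0,0,0,0,0,0,45],
    [0,0,0,0,0,0,45],
    [0,0,0,0,0,0,45],
    [0,0,0,0,0,0,45],
  ],
)

```text
t: 35.65
tool_pos: [0.5083, 0.2098, 0.2449]
orientation: [2.5, 1.902, 0.0]
force: [-0.5, 0.2, -1.6]
opening: 0.0623
gripper_force: 30.0
```

Run:
```python
from h import *
go([.508,.214,.165],-15.3,1)
```

```text
t 35.65 pos [0.5083 0.2098 0.2449] yaw -15.46 tilt units xy [ 0. -0. -0.] turn/row -0.027
[[0.16, -0.06, 3.2]]
```

Request:
move_arm(
  plan=[
    [0,0,-0.02,0.08,-0.03,0.4,45],
    [0,0,0,0,0,0.6,45],
    [0,0,0,0,0,0.6,45],
    [0,0,0,0,0,0.6,45],
    [0,0,0,0,0,0.5,45],
    [0,0,0,0,0,0.4,45],
    [0,0,0,0,0,0.1,45],
    [0,0,0,0,0,0,45],
    [0,0,0,0,0,0,45],
    [0,0,0,0,0,0,45],
  ],
)

```text
t: 36.65
tool_pos: [0.5087, 0.2122, 0.1659]
orientation: [2.497, 1.905, 0.002]
force: [-0.2, -0.1, -1.6]
opening: 0.0625
gripper_force: 30.0
```

Run:
```python
from h import *
go([.5075,.2121,.15],-15.3,1)
c=cam('side'); cv2.imwrite('pics/s4.png',cv2.resize(c['frame'][130:280,190:310,::-1],None,fx=5,fy=4,interpolation=cv2.INTER_CUBIC))
s=read_state()['tool_pos']
f=lambda x,y,z: ((cv2.projectPoints(np.array([[x,y,z]]),np.ravel(c['rvec']),c['t'],c['K'],c['d'])[0].ravel()-[190,130])*[5,4]).round(0)
print(s,'shank end',f(s[0],s[1],s[2]-.094),'collar under',f(s[0],s[1],s[2]-.058),'disc',f(s[0],s[1],s[2]+.014),'cyltop',f(.519,.2544,.095),'s3',f(.508,.214,.045))
```

```text
t 36.65 pos [0.5087 0.2122 0.1659] yaw -15.33 tilt units xy [ 0.014 -0.008 -0.   ] turn/row -0.006
[[-0.02, -0.05, 0.64]]
[0.50860141 0.21221247 0.16577121] shank end [295. 295.] collar under [288. 235.] disc [272. 108.] cyltop [296. 220.] s3 [299. 338.]
```

View pics/s4.png

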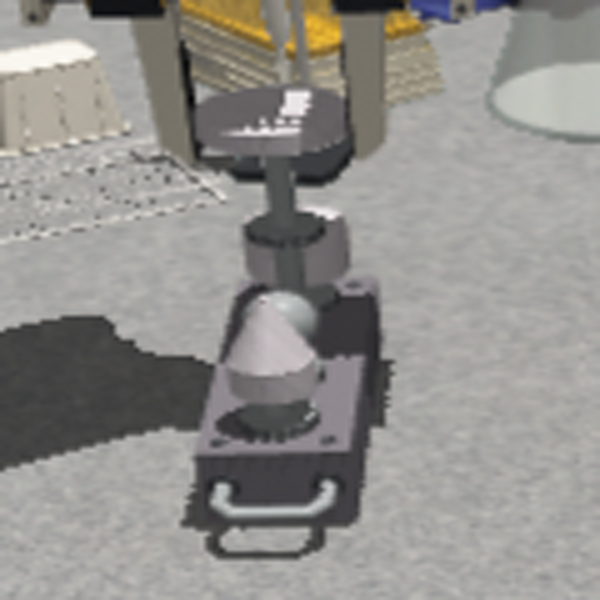

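The side crop shows the platen over socket 3, with the disc at (273,120) and the collar at (286,230). Both are about 3 px lower than predicted, so it may sit lower in the grip. I'll measure it by depth.

Run:
```python
from h import *
for n in ('side','wrist'):
    c=cam(n); s=read_state()['tool_pos']
    yy,xx=np.mgrid[0:480,0:640]; P=bydepth(c,np.c_[xx.ravel(),yy.ravel()])-s; r=np.hypot(P[:,0],P[:,1])
    h,e=np.histogram(P[(r<.026),2],bins=np.arange(-.13,.06,.004)); print(n,[(e[i].round(3),h[i]) for i in range(len(h)) if h[i]>15])
    q=P[(r<.045)&(P[:,2]>-.004)&(P[:,2]<.022)]
    if len(q)>50: print('disc',len(q),q.min(0).round(4),q.max(0).round(4),np.median(q,0).round(4)); 
    q=P[(r<.036)&(P[:,2]>.0)&(P[:,2]<.022)]
    if len(q)>50:
        A=np.c_[q[:,:2],np.ones(len(q))]; print('plane tilt',np.linalg.lstsq(A,q[:,2],rcond=None)[0].round(4))
```

```text
side [(np.float64(-0.126), np.int64(16)), (np.float64(-0.122), np.int64(60)), (np.float64(-0.09), np.int64(17)), (np.float64(-0.086), np.int64(20)), (np.float64(-0.082), np.int64(21)), (np.float64(-0.078), np.int64(20)), (np.float64(-0.058), np.int64(16)), (np.float64(-0.054), np.int64(41)), (np.float64(-0.05), np.int64(55)), (np.float64(0.01), np.int64(43)), (np.float64(0.014), np.int64(165))]
disc 619 [-0.0449 -0.0383 -0.0039] [0.0403 0.0312 0.0219] [-0.003  -0.0137  0.0138]
plane tilt [0.0056 0.0928 0.0136]
wrist [(np.float64(-0.126), np.int64(142)), (np.float64(-0.122), np.int64(758)), (np.float64(-0.074), np.int64(252)), (np.float64(-0.07), np.int64(35)), (np.float64(0.01), np.int64(1595)), (np.float64(0.014), np.int64(6560))]
disc 13920 [-0.04   -0.0329 -0.0039] [0.0449 0.0313 0.022 ] [0.0033 0.0088 0.0144]
plane tilt [-0.0125 -0.0423  0.0145]
```

Run:
```python
from h import *
for n in('wrist','side'):
    c=cam(n); s=read_state()['tool_pos']; yy,xx=np.mgrid[0:480,0:640]; P=bydepth(c,np.c_[xx.ravel(),yy.ravel()])-s; r=np.hypot(P[:,0],P[:,1])
    q=P[(r<.027)&(abs(P[:,2]-.0145)<.006)]; A=np.c_[q[:,:2],np.ones(len(q))]; print(n,len(q),'slope x,y,z0',np.linalg.lstsq(A,q[:,2],rcond=None)[0].round(4),q.min(0).round(3),q.max(0).round(3))
    k=P[(r<.022)&(P[:,2]>-.064)&(P[:,2]<-.046)]; 
    if len(k)>20: print('collar',len(k),((np.percentile(k,3,0)+np.percentile(k,97,0))/2).round(4),k.min(0).round(4),k.max(0).round(4))
```

```text
wrist 8697 slope x,y,z0 [-0.0019  0.0041  0.0145] [-0.027 -0.017  0.013] [0.027 0.027 0.017]
side 223 slope x,y,z0 [-0.0111 -0.001   0.0146] [-0.026 -0.027  0.012] [0.026 0.026 0.017]
collar 116 [-0.0023 -0.0036 -0.052 ] [-0.0181 -0.019  -0.0636] [ 0.0142  0.0135 -0.0465]
```

The platen is upright and correctly gripped: the disc slope is under 0.01 and its top is 14.5 mm above the TCP. The pixel offset came from how I read the picture. Lowering slowly.

Request:
move_arm(
  plan=[
    [0,0,0,0,0,0.2,45],
    [0,0,0,0,0,0.2,45],
    [0,0,0,0,0,0.2,45],
    [0,0,0,0,0,0.2,45],
    [0,0,0,0,0,0.2,45],
    [0,0,0,0,0,0.2,45],
    [0,0,0,0,0,0.1,45],
    [0,0,0,0,0,0,45],
    [0,0,0,0,0,0,45],
    [0,0,0,0,0,0,45],
  ],
)

```text
t: 37.9
tool_pos: [0.5083, 0.2121, 0.1327]
orientation: [2.498, 1.905, 0.001]
force: [-0.5, -0.0, -1.1]
opening: 0.0624
gripper_force: 30.0
```

Run:
```python
from h import *
go([.508,.2125,.1065],-15.3,1); s=read_state(); print(s['force'],s['wrist_torque'])
```

```text
t 37.9 pos [0.5083 0.2121 0.1327] yaw -15.33 tilt units xy [ 0.005 -0.003  0.   ] turn/row -0.005
[[0.01, -0.02, 1.05]]
[-0.48774507 -0.03793943 -1.06352684] [-0.08198457  0.06647875  0.03676482]
```

Request:
move_arm(
  plan=[
    [0,0,0,0,0,0.2,45],
    [0,0,0,0,0,0.2,45],
    [0,0,0,0,0,0.2,45],
    [0,0,0,0,0,0.2,45],
    [0,0,0,0,0,0.15,45],
    [0,0,0,0,0,0.1,45],
    [0,0,0,0,0,0.03,45],
    [0,0,0,0,0,0,45],
    [0,0,0,0,0,0,45],
    [0,0,0,0,0,0,45],
  ],
)

```text
t: 38.9
tool_pos: [0.5083, 0.2121, 0.1057]
orientation: [2.498, 1.905, 0.001]
force: [-0.5, 0.5, -1.3]
opening: 0.0621
gripper_force: 30.0
```

Run:
```python
from h import *
go([.508,.2125,.1028],-15.3,1); s=read_state(); print(s['force'],s['wrist_torque'])
```

```text
t 38.9 pos [0.5083 0.2121 0.1057] yaw -15.33 tilt units xy [ 0.005 -0.003  0.   ] turn/row -0.005
[[0.01, -0.02, 0.12]]
[-0.5233822   0.50118638 -1.26231923] [-0.0235488   0.14420336  0.04369548]
```

Request:
move_arm(
  plan=[
    [0,0,0,0,0,0.05,45],
    [0,0,0,0,0,0.05,45],
    [0,0,0,0,0,0,45],
    [0,0,0,0,0,0,93],
    [0,0,0,0,0,0,93],
    [0,0,0,0,0,0,93],
    [0,0,0,0,0,0,93],
    [0,0,0,0,0,-0.3,93],
    [0,0,0,0,0,-0.7,93],
    [0,0,0,0,0,-1,93],
  ],
)

```text
t: 39.9
tool_pos: [0.5071, 0.2117, 0.1525]
orientation: [-2.497, -1.905, 0.004]
force: [-1.1, 0.2, -0.0]
opening: 0.0929
gripper_force: 0.0
```

Request:
move_arm(
  plan=[
    [0,0,0,0,0,-1,93],
    [0,0,0,0,0,-1,93],
    [0,0,0,-0.9,0,-0.5,93],
    [0,0,0,-0.9,0,0,93],
    [0,0,0,-0.9,0,0,93],
    [0,0,0,-0.9,0,0,93],
    [0,0,0,-0.9,0,0,93],
    [0,0,0,-0.9,0,0,93],
    [0,0,0,-0.9,0,0,93],
    [0,0,0,0,0,0,93],
  ],
)

```text
t: 40.9
tool_pos: [0.4662, 0.0583, 0.2161]
orientation: [2.499, 1.902, 0.0]
force: [-0.2, 0.7, -0.6]
opening: 0.0933
gripper_force: 0.0
```

Run:
```python
from h import *
for n in('top','side'):
    c=cam(n); yy,xx=np.mgrid[0:480,0:640]; P=bydepth(c,np.c_[xx.ravel(),yy.ravel()])
    r=np.hypot(P[:,0]-.508,P[:,1]-.214); q=P[(r<.034)&(P[:,2]>.105)&(P[:,2]<.13)]
    A=np.c_[q[:,:2]-[.508,.214],np.ones(len(q))]; print(n,len(q),((q.min(0)+q.max(0))/2).round(4),np.ptp(q,0).round(3),'slope',np.linalg.lstsq(A,q[:,2],rcond=None)[0].round(4))
    if n=='top': a=cv2.resize(c['frame'][255:335,180:310,::-1],(650,300))
    else: b=cv2.resize(c['frame'][180:280,190:320,::-1],(390,300))
cv2.imwrite('pics/end.png',np.vstack([cv2.resize(a,(600,280)),cv2.resize(b,(600,320))]))
```

```text
Traceback (most recent call last):
ValueError: zero-size array to reduction operation minimum which has no identity
```

Run:
```python
from h import *
c=cam('top'); a=cv2.resize(c['frame'][230:360,180:440,::-1],(600,280)); 
c=cam('side'); b=cv2.resize(c['frame'][180:280,190:320,::-1],(600,320)); cv2.imwrite('pics/end.png',np.vstack([a,b]))
yy,xx=np.mgrid[0:480,0:640]; P=bydepth(c,np.c_[xx.ravel(),yy.ravel()])
r=np.hypot(P[:,0]-.508,P[:,1]-.214); q=P[(r<.045)&(P[:,2]>.11)&(P[:,2]<.13)]; print(len(q))
if len(q): print(((q.min(0)+q.max(0))/2).round(4),np.ptp(q,0).round(3),np.median(q,0).round(4))
```

```text
410
[0.5056 0.2104 0.1152] [0.063 0.069 0.01 ] [0.5049 0.2039 0.1165]
```

View pics/end.png

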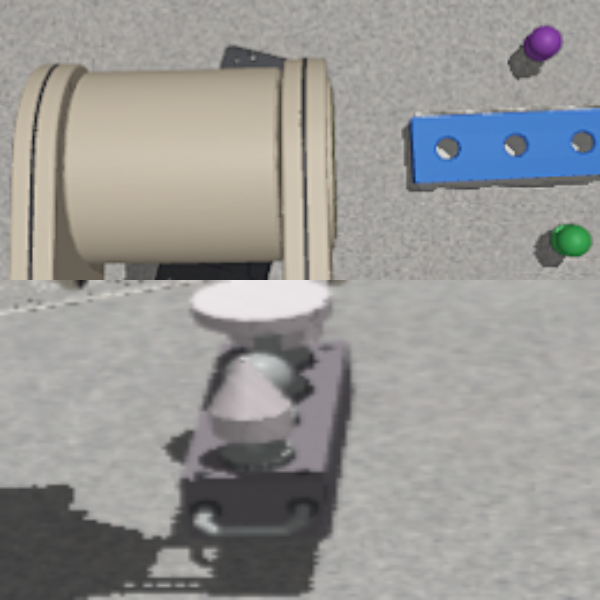

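The final picture shows the platen's disc level at (262,300) over socket 3, its top at 0.1165 m (0.117 m expected). The blue rack's visible holes are empty, and the gripper is clear of everything.

```bash
python3 -c "
from plant import close_job; print(close_job())"
```

```text
the job is handed in; nothing more can be done
None
```

The job is handed in: cone, ball, platen and cylinder stand in sockets 1 to 4 counted from the handle, with the platen put in last, and nothing touched the apple or the petri dishes; the hand-in returned no verdict.

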